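# Pry the retaining clip off the covered spindle with the hooked pick

## Task

First press the release button so that the spindle unit's cover springs open. Then draw the hooked pick out of its tunnel holder, take it by its handle, hook it behind the bow of the sprung retaining clip and pull the clip out of the spindle's groove, straight through under the guard, until it is well clear of the spindle but still lies flat on the unit's plate with its bow in front of the guard. Finally lay the pick on the open desk, out of its holder, and leave the jar, the canister and the small beaker where they are.

Things in the scene. Friction and masses are not known exactly. Their poses are not given: they have to be found in the camera images.
- unit: Grey spindle unit fixed to the desk. Origin: on the spindle axis at desk level; -x points to its front, z up. A box with a flat top plate 40 mm above the desk, x -108 mm (front edge) to +48, y -62 to +62 mm. Spindle, clip and guard stand on the plate under a white cover; a boss with the release button is at its +y side.
- spindle_top (a point): Centre of the top of the upright steel spindle, 24 mm above the plate; axes as the unit's. The spindle has a head 38 mm in diameter (from 11.8 mm above the plate up) over a groove 30 mm in diameter, in which the clip sits.
- guard_slot (a point): Fixed aluminium guard in front of the spindle: two cheeks (unit x -85 to -50 mm) that reach 38 mm above the plate. This point: between them, level with their tops, in the middle of a slot 22 mm wide (y -11 to +11) and open above. Fingers do not fit in it, the pick's shank does. Under the cheeks a passage 14 mm high, 68 mm wide lets the clip slide along the plate.
- cover (a joint): Angle of the white clamshell cover (136 x 112 x 48 mm, over spindle, clip and guard, x -89 to +47 mm of the unit), hinged at the unit's rear edge. 0 closed and latched; when released its spring throws it open to its stop at 1.75 rad, where it stays standing up behind the spindle.
- release (a joint): Travel of the release button, 0 up, 0.006 m fully pressed (about 4.5 N); the cover is freed at about half travel. The button springs back.
- button_top (a point): Centre of the top face of the round grey release button (22 mm in diameter, 12 mm high), 58 mm above the desk when up; at x -60, y +86 mm of the unit, 30 mm beside the cover's side wall. Press straight down.
- clip: Dark steel retaining clip, a horseshoe 65 x 56 mm, 10 mm thick, flat on the plate. Origin: at its underside, on the spindle axis when seated, axes then as the unit's. Two sprung arms (ends at x +16 mm) hold the spindle. Pulled along the unit's -x with about 6 N it snaps off after about 12 mm, then slides freely; 45 mm is well clear; past about 80 mm it begins to tip off the plate's front.
- clip_bow (a point): Centre of the clip's bow, a cross bar 10 mm wide (clip x -48 to -38 mm) and 10 mm high on the side of the unit's front; half-way up; axes as the clip's. Between the bow and the spindle head is a gap of 19 mm (clip x -38 to -19) for the hook. The guard begins 2 mm in front of the bow; pulled 45 mm the bow is in front of the guard.
- pick_shank (a point): Loose hooked pick, 194 mm long, about 0.12 kg. This point: middle of the part of its square steel shank (10 x 10 mm) that sticks out of the holder, 25 mm above its underside, 34 mm behind the hook. Axes: x along the pick towards the hook, z up when it lies as it should, hook down.
- pick_hook (a point): Middle of the tip of the pick's hook, 4 mm above the level of the handle's underside. The hook is a bar 8 x 8 mm that goes straight down 16 mm from the shank's underside. Axes as pick_shank.
- pick_handle (a point): Centre (15 mm up) of the pick's flat-sided wooden handle, 100 mm long, 18 mm wide, 30 mm high, 140 mm behind the hook (it runs from 90 to 190 mm behind it; the shank is level with its top). The pick stands steady on the handle's underside, hook down, hook tip 4 mm above the desk. Axes as pick_shank.
- holder: Wooden tunnel, 142 x 34 x 39 mm, fixed to the desk, roofed and closed at the back. Origin: middle of its mouth at desk level; +x points out of the mouth. At the start the pick lies in it on the desk with only the hook and the first 56 mm of the shank outside; it slides out along +x and its rear end is free after 134 mm.
- jar: Bystander: clear jar with a wide screw cap, 62 mm in diameter, 69 mm high, standing. Origin at the centre of its underside.
- canister: Bystander: small canister with a black screw cap, 34 mm in diameter, 56 mm high, standing. Origin at the centre of its underside.
- beaker: Bystander: small clear beaker, 45 mm in diameter, 59 mm high, standing. Origin at the centre of its underside.

How it is judged:
By the outcome, as a careful person would: the job done as asked, in the order asked, and still so for the second after the job is handed in, with the robot touching nothing.
It also fails if it takes over 61 s, if anything falls off the work surface, if the arm or the gripper's body presses on something with over 40 N, if the wrist force passes 120 N, or if a joint passes its speed limit or range.

## Robot

A 6-joint arm with a two-finger parallel gripper is mounted at the origin on a cart in front of the work surface, level with it; the furniture and walls round the work are solid. World frame = base frame: x ahead of the robot, y to its left, z up, the work surface at z = 0. Lengths are in m, angles in degrees, forces in N, time in s.
With the tool pointing down it reaches from about 0.25 to 0.725 m from the base axis. Payload 9.7 kg.
Tool frame: the origin (TCP) lies between the finger pads; the fingertips stand 11 mm ahead of it and the grasp point (between the pads) lies 8 mm behind it; y points along the fingers, x is the direction in which the jaws open and shut, and the axes are right-handed (so a half turn about y gives the same grasp; the last joint's range is limited). The gripper opens to 85 mm and grips with 20 to 120 N. Pads are 22 mm wide; open, the fingers measure 114 mm over their backs; the gripper's body (76 mm by 85 mm) begins 54 mm behind the grasp point. The pads swing forward as they close: fully open they stand 13 mm farther back than shut.
Start: joints at [75.63, 4.979, 10.078, 95.1, 0, 90], TCP at [0.136, 0.533, 0.221] pointing down, gripper open.
Joint ranges: [-179.16, 179.16], [-48.56, 103.87], [-65.8, 70.77], [-126.05, 130.52], [-82.76, 87.17], [-180, 180]. Speed limits (degrees/s): [127.2, 127.2, 147.25, 180, 180, 180].

## Interface

Orientations are given as [roll, pitch, yaw] about the fixed x, y, z axes, in that order (R = Rz(yaw) Ry(pitch) Rx(roll)).
In Python, from workcell import bot, vision gives the robot as it stands. The module is installed in compiled form; this text tells all that it offers.
- The arm moves only by the shell command python3 -m crank 'ROWS' [OPENING] [FORCE]. ROWS is text: rows parted by semicolons, each of 6 numbers parted by spaces: the shift along the tool's x, y, z in m, then the turn, a rotation vector about the tool's x, y, z in rad. A call has 1 to 8 rows; each row is the pose to reach, as a shift and turn from the pose commanded when the call began, along the tool's axes at that moment; what a row does not reach only later rows make up. A row lasts 1/10 s, in which the tool goes at most 50 mm and 8.59 degrees, less where a joint would pass 70% of its speed; a pose out of reach is approached as far as the arm can. A call with a gripper value outside its range is refused whole. OPENING is the gripper's target within -1 to 1 (shut at 1, half-way at 0, fully open at -1), set as the call begins (- or left out, the last holds). The fingers move at their own pace and stop on an object; FORCE is the grip in N (left out, the last holds). Time passes only in rows, so rows that repeat a pose let the fingers close. It gives the time, the measured TCP pose, the force and the opening at its end, in the units of the state.
- bot.get_obs(): the state, without advancing time (a new reading comes with each control period).
- vision.camera(name): name is "scene" or "top" or "wrist"; returns the picture (384x512x3 uint8, red, green, blue); there is no depth.
- vision.get_calibration(name): a dict with "fx", "fy", "cx", "cy" (pixels), "rvec" (rotation vector, rad) and "tvec" (3), from world to camera coordinates, as OpenCV has them. Camera axes: x right, y down, z forward; pixel columns grow to the right and rows downward; lengths in m; the calibration is good to about 2 mm. The wrist camera is an equidistant fisheye: a pixel r from the principal point sees the ray r / f radians off the axis. A picture is of the moment at which its call begins: read the wrist's pose just before it. get_calibration takes no time and is no camera call; for the wrist camera it gives the pose at the moment of the call.
- bot.job_done(): hands the job in, once; it reports no verdict.
The state is a dict: "time": time; "q": joint angles; "qd": joint speeds; "joint_efforts": joint torques, N m; "ee_pos": TCP position; "tcp_rot": TCP orientation; "wrist_force": force on the tool from outside, world axes, zero at the start; "torque": the same for the moment, N m; "opening": finger opening in m.
Only numpy, scipy, OpenCV 4.12 (cv2) and the standard library are available. Lean on these libraries where they do the work, as an engineer would, in place of code of your own. Each camera call takes 0.05 s, during which the arm holds its last target. There are 200 camera calls.

## Working session

There is one attempt and no reset: what is moved stays moved. The work goes in short steps, Python scripts to look and compute and a shell command to move; the robot and the scene stay as the last step left them, time stands still between calls to the robot, and variables do not carry over. Pictures are saved under pics/ and viewed, about 8 in all and at most 12, crops included, and the job is handed in when it is done.

```bash
mkdir -p pics; python3 - <<'E'
from workcell import bot, vision
import cv2
for n in("scene","top"):
    im=vision.camera(n); cv2.imwrite(f"pics/{n}0.png",im[:,:,::-1])
    cv2.imwrite(f"pics/{n}0b.png",cv2.resize(im[:,:,::-1],(800,600),interpolation=cv2.INTER_CUBIC))
    print(n,vision.get_calibration(n))
print(bot.get_obs())
E
```

```text
scene {'fx': 378.2976879119167, 'fy': 378.2976879119167, 'cx': 254.27049846125206, 'cy': 195.39833343226567, 'rvec': array([ 2.2425844 , -0.74356522,  0.3008711 ]), 'tvec': array([-0.45531334,  0.18720259,  0.88203002])}
top {'fx': 366.91269471570166, 'fy': 366.91269471570166, 'cx': 259.65979909863364, 'cy': 196.10911858693447, 'rvec': array([ 2.13827786, -2.18198452,  0.05673328]), 'tvec': array([-0.0687654 ,  0.49888176,  0.9529043 ])}
{'time': 0.1, 'q': array([ 7.56327798e+01,  5.00597781e+00,  1.00399779e+01,  9.51000253e+01,
       -3.48756918e-04,  8.99999012e+01]), 'qd': array([ 0.04342932,  0.03760006,  0.0831731 , -0.01284904, -0.01636952,
       -0.08903004]), 'joint_efforts': array([ 7.53616996e-05, -5.21562159e+01,  4.65653980e+01,  1.59489684e-02,
       -9.58799546e-05, -1.75680622e-06]), 'ee_pos': array([0.13642242, 0.53258781, 0.2204817 ]), 'tcp_rot': array([-9.00003486e+01,  6.60251979e-02,  7.56328787e+01]), 'wrist_force': array([-0.5081961 ,  0.74761251,  0.17700876]), 'torque': array([ 0.01109729, -0.0062901 , -0.03464434]), 'opening': 0.08524098437026484}
```

View pics/top0b.png

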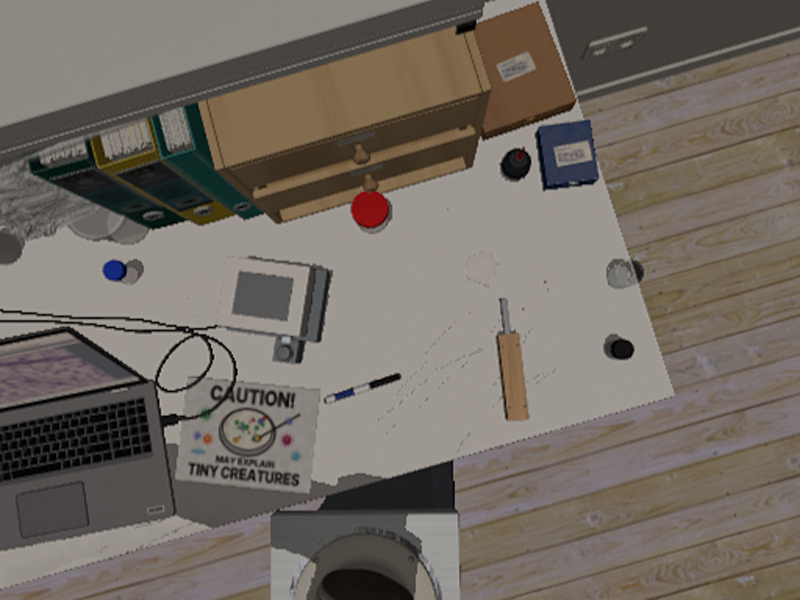

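View pics/scene0b.png

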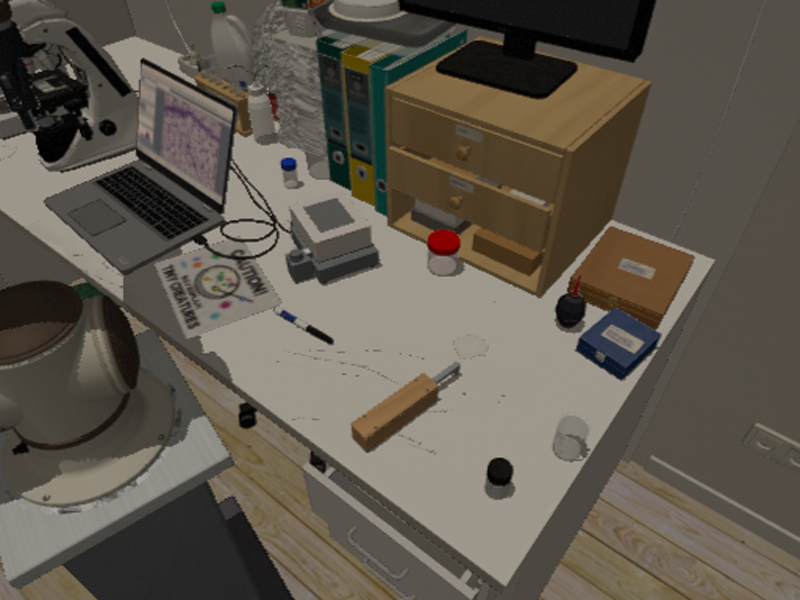

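```bash
python3 - <<'E'
import cv2,numpy as np
t=cv2.imread("pics/top0.png");s=cv2.imread("pics/scene0.png")
def c(im,x0,x1,y0,y1,k):
    a=cv2.resize(im[y0:y1,x0:x1],None,fx=k,fy=k,interpolation=cv2.INTER_CUBIC)
    return cv2.convertScaleAbs(a,alpha=1.4)
def st(l):
    H=max(a.shape[0] for a in l)
    return np.hstack([cv2.copyMakeBorder(a,0,H-a.shape[0],0,0,0) for a in l])
cv2.imwrite("pics/topc.png",st([c(t,130,220,155,240,6),c(t,305,345,182,277,6)]))
cv2.imwrite("pics/scenec.png",st([c(s,178,250,120,185,5),c(s,218,302,222,297,5)]))
E
```

```text
(no output)
```

View pics/topc.png

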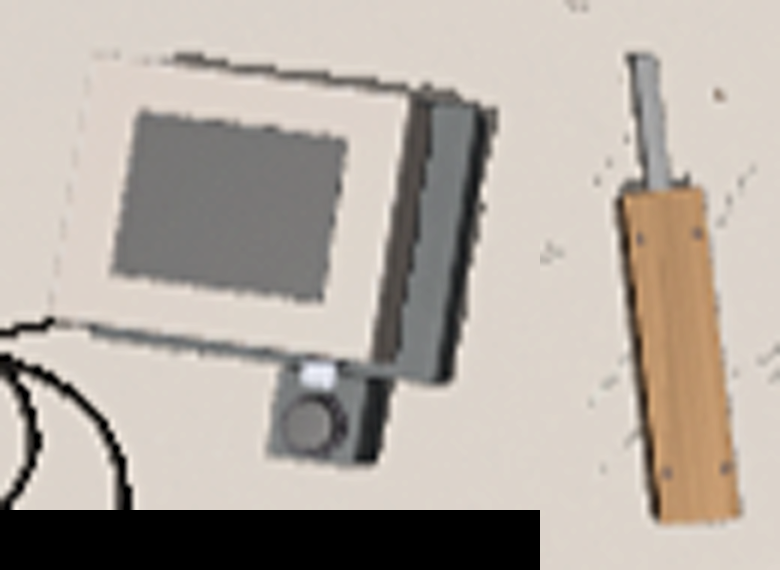

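View pics/scenec.png

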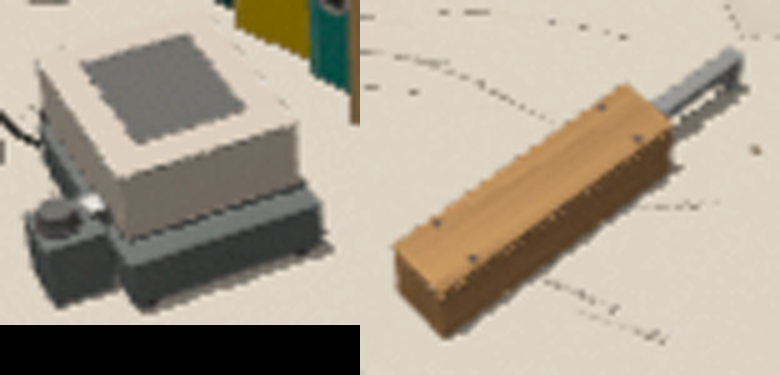

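```bash
cat > h.py <<'E'
import numpy as np,cv2
from scipy.spatial.transform import Rotation as R
from scipy.optimize import least_squares
from workcell import bot,vision
K={n:vision.get_calibration(n) for n in("scene","top")}
def proj(n,P):
    c=K[n];k=np.array([[c["fx"],0,c["cx"]],[0,c["fy"],c["cy"]],[0,0,1.]])
    return cv2.projectPoints(np.float64(P).reshape(-1,3),c["rvec"],c["tvec"],k,None)[0][:,0]
def W(p,m):
    c,s=np.cos(p[2]),np.sin(p[2]);m=np.float64(m).reshape(-1,3)
    return np.c_[p[0]+c*m[:,0]-s*m[:,1],p[1]+s*m[:,0]+c*m[:,1],m[:,2]]
def fit(obs,x0):  # obs: name->list of (px,model mm)
    f=lambda p:np.concatenate([(proj(n,W(p,np.array([m for _,m in o])/1e3))-[a for a,_ in o]).ravel() for n,o in obs.items()])
    r=least_squares(f,x0,loss="soft_l1");return r.x,f(r.x).reshape(-1,2)
def go(pos,yaw,pitchless=True):
    """rows shift/turn for TCP target with tool down, jaw (tool x) at yaw deg"""
    o=bot.get_obs();A=R.from_euler("xyz",o["tcp_rot"],degrees=True);B=R.from_euler("xyz",[-90,0,yaw],degrees=True)
    print("row",A.inv().apply(np.array(pos)-o["ee_pos"]).round(4),(A.inv()*B).as_rotvec().round(4))
E
cat > fit0.py <<'E'
from h import *
def sc(u,k,x0,y0):return ((u[0]+.5)/k-.5+x0,(u[1]+.5)/k-.5+y0)
T=lambda u,m:(sc(u,6,130,155),m); S=lambda u,m:(sc(u,5,178,120),m)
TH=lambda u,m:(sc((u[0]-540,u[1]),6,305,182),m); SH=lambda u,m:(sc((u[0]-360,u[1]),5,218,222),m)
u={"top":[T((410,93),(-89,-56,88)),T((372,362),(-89,56,88)),T((93,55),(47,-56,88)),T((50,320),(47,56,88)),T((478,100),(-108,-62,40)),T((443,382),(-108,62,40)),T((313,425),(-60,86,58))],
"scene":[S((122,178),(-89,56,88)),S((297,125),(-89,-56,88)),S((38,62),(47,56,88)),S((60,212),(-60,86,58)),S((122,262),(-108,62,40)),S((320,205),(-108,-62,40))]}
h={"top":[TH((620,195),(0,17,39)),TH((703,190),(0,-17,39)),TH((658,521),(-142,17,39)),TH((741,515),(-142,-17,39)),TH((642,55),(60,0,30))],
"scene":[SH((625,85),(0,17,39)),SH((670,125),(0,-17,39)),SH((397,247),(-142,17,39)),SH((440,297),(-142,-17,39)),SH((735,50),(60,0,30))]}
for o,x0 in((u,(.5,.1,1.5)),(h,(.45,-.2,0.))):
    p,r=fit(o,x0);print(p.round(4),np.degrees(p[2]).round(2));print(r.round(1).tolist())
    if o is u:print("button",W(p,[-.06,.086,.058]))
    else:print("shank",W(p,[.022,0,.025]))
E
python3 fit0.py
```

```text
[0.5169 0.1672 1.4244] 81.61
[[0.4, 0.3], [0.3, -0.0], [0.0, 0.1], [0.3, 0.1], [0.2, 0.6], [-0.6, 0.5], [-0.1, 0.1], [-0.3, -0.1], [0.5, -1.1], [-0.7, -1.3], [-0.3, -1.0], [2.1, 0.7], [1.3, -1.1]]
button [[0.42306512 0.12043423 0.058     ]]
[ 0.4466 -0.2472  0.0878] 5.03
[[0.6, 0.3], [-0.0, -0.3], [1.0, 1.6], [0.6, 1.2], [0.2, 0.3], [-0.0, -1.3], [0.9, -1.0], [-0.9, -0.6], [0.1, -0.8], [0.4, -0.6]]
shank [[ 0.46855659 -0.24531837  0.025     ]]
```

```bash
cat >> h.py <<'E'
def rows(yaw,tilt,*pts,tip=False):
    "tilt deg about tool x; tip: points are of the fingertip"
    o=bot.get_obs();A=R.from_euler("xyz",o["tcp_rot"],degrees=True)
    B=R.from_euler("xyz",[-90,0,yaw],degrees=True)*R.from_euler("x",tilt,degrees=True)
    print("now",o["time"],o["ee_pos"].round(4),o["tcp_rot"].round(2),"q",o["q"].round(1),"F",o["wrist_force"].round(1),"op",round(o["opening"],4))
    for p in pts:
        p=np.array(p,float)-(.011*B.apply([0,1,0]) if tip else 0)
        print(*A.inv().apply(p-o["ee_pos"]).round(4),*(A.inv()*B).as_rotvec().round(4))
U=(.5169,.1672,1.4244);H=(.4466,-.2472,.0878)
E
python3 - <<'E'
from h import *
rows(81.6,-25,*W(U,[[-.06,.081,z] for z in(.30,.085,.057,.054)]),tip=True)
E
```

```text
now 0.1 [0.1364 0.5326 0.2205] [-9.000e+01  7.000e-02  7.563e+01] q [75.6  5.  10.  95.1 -0.  90. ] F [-0.5  0.7  0.2] op 0.0852
-0.3282 -0.0891 -0.3803 -0.436 -0.1022 -0.0239
-0.328 0.1259 -0.3803 -0.436 -0.1022 -0.0239
-0.328 0.1539 -0.3803 -0.436 -0.1022 -0.0239
-0.328 0.1569 -0.3803 -0.436 -0.1022 -0.0239
```

```bash
python3 -m crank '0 -0.089 0 0 0 0; 0 -0.089 0 0 0 0; -0.328 -0.089 -0.38 -0.436 -0.102 -0.024; -0.328 -0.089 -0.38 -0.436 -0.102 -0.024; -0.328 -0.089 -0.38 -0.436 -0.102 -0.024; -0.328 -0.089 -0.38 -0.436 -0.102 -0.024; -0.328 -0.089 -0.38 -0.436 -0.102 -0.024; -0.328 -0.089 -0.38 -0.436 -0.102 -0.024' 1 40; python3 - <<'E'
from h import *
rows(81.6,-25,*W(U,[[-.06,.081,z] for z in(.30,.085,.057,.054)]),tip=True)
E
```

```text
time: 0.9
ee_pos: [0.308, 0.2851, 0.3097]
tcp_rot: [-115.0, -0.1, 81.7]
wrist_force: [1.5, 1.0, -0.5]
opening: -0.0001
now 0.9 [0.308  0.2851 0.3097] [-1.1502e+02 -5.0000e-02  8.1700e+01] q [ 58.7 -22.7  -7.4  94.9 -22.9  64.9] F [ 1.5  1.  -0.5] op -0.0001
-0.1464 0.058 -0.1252 0.0003 0.0012 0.0016
-0.1466 0.2528 -0.0343 0.0003 0.0012 0.0016
-0.1467 0.2782 -0.0225 0.0003 0.0012 0.0016
-0.1467 0.2809 -0.0212 0.0003 0.0012 0.0016
```

```bash
python3 -m crank '-0.146 0.058 -0.125 0 0 0; -0.146 0.058 -0.125 0 0 0; -0.146 0.058 -0.125 0 0 0; -0.146 0.058 -0.125 0 0 0; -0.147 0.253 -0.034 0 0 0;-0.147 0.253 -0.034 0 0 0;-0.147 0.253 -0.034 0 0 0;-0.147 0.253 -0.034 0 0 0'; python3 -m crank '0 0 0 0 0 0; 0 0 0 0 0 0;0 0 0 0 0 0';python3 - <<'E'
from h import *
rows(81.6,-25,*W(U,[[-.06,.081,z] for z in(.30,.085,.065,.057,.054)]),tip=True)
E
```

```text
time: 1.7
ee_pos: [0.4224, 0.1207, 0.108]
tcp_rot: [-115.0, -0.1, 81.5]
wrist_force: [0.4, 0.4, 0.2]
opening: 0.0
time: 2.0
ee_pos: [0.4245, 0.1223, 0.1147]
tcp_rot: [-115.3, -0.2, 81.6]
wrist_force: [0.4, 0.1, 0.6]
opening: 0.0004
now 2.0 [0.4245 0.1223 0.1147] [-115.28   -0.25   81.6 ] q [ 25.  -35.3 -37.8  65.8 -13.4  30.9] F [0.4 0.1 0.6] op 0.0004
-0.0012 -0.1769 -0.0827 0.0049 -0.0019 0.0039
-0.0021 0.0175 0.0091 0.0049 -0.0019 0.0039
-0.0022 0.0356 0.0176 0.0049 -0.0019 0.0039
-0.0023 0.0428 0.021 0.0049 -0.0019 0.0039
-0.0023 0.0455 0.0223 0.0049 -0.0019 0.0039
```

```bash
python3 -m crank '-0.002 0.009 0.0045 0 0 0;-0.002 0.0175 0.009 0 0 0;-0.002 0.0175 0.009 0 0 0;-0.002 0.0175 0.009 0 0 0';python3 - <<'E'
from h import *
rows(81.6,-25,*W(U,[[-.06,.081,z] for z in(.085,.065,.06,.057,.054)]),tip=True)
E
```

```text
time: 2.4
ee_pos: [0.4216, 0.1195, 0.0905]
tcp_rot: [-115.0, -0.1, 81.6]
wrist_force: [-0.7, -0.1, -0.6]
opening: 0.0003
now 2.4 [0.4216 0.1195 0.0905] [-1.150e+02 -7.000e-02  8.159e+01] q [ 24.7 -35.6 -40.6  63.6 -13.3  30.7] F [-0.7 -0.1 -0.6] op 0.0003
0.0011 -0.0033 -0.0034 0.0 -0.0007 0.0011
0.0011 0.0148 0.005 0.0 -0.0007 0.0011
0.0011 0.0194 0.0071 0.0 -0.0007 0.0011
0.0011 0.0221 0.0084 0.0 -0.0007 0.0011
0.0011 0.0248 0.0097 0.0 -0.0007 0.0011
```

```bash
python3 -m crank '0.001 0.005 0.002 0 0 0; 0.001 0.01 0.004 0 0 0;0.001 0.0148 0.005 0 0 0;0.001 0.0194 0.007 0 0 0;0.001 0.022 0.0083 0 0 0;0.001 0.0235 0.0091 0 0 0;0.001 0.0235 0.0091 0 0 0'; python3 - <<'E'
from h import *
rows(81.6,-25,*W(U,[[-.06,.081,z] for z in(.085,.06,.057,.054,.2)]),tip=True)
cv2.imwrite("pics/s1.png",vision.camera("scene")[100:260,150:350,::-1])
E
```

```text
time: 3.1
ee_pos: [0.4233, 0.1202, 0.0651]
tcp_rot: [-115.0, -0.1, 81.6]
wrist_force: [-1.0, -0.6, -0.1]
opening: 0.0003
now 3.1 [0.4233 0.1202 0.0651] [-1.150e+02 -7.000e-02  8.158e+01] q [ 24.7 -35.  -43.1  60.6 -13.3  30.6] F [-1.  -0.6 -0.1] op 0.0003
0.0002 -0.027 -0.0127 -0.0001 -0.0008 0.001
0.0001 -0.0044 -0.0021 -0.0001 -0.0008 0.001
0.0001 -0.0016 -0.0008 -0.0001 -0.0008 0.001
0.0001 0.0011 0.0004 -0.0001 -0.0008 0.001
0.0003 -0.1312 -0.0613 -0.0001 -0.0008 0.001
```

View pics/s1.png

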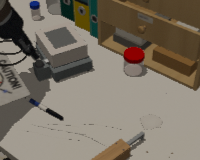

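```bash
python3 -m crank '0 0.0018 0.0008 0 0 0;0 0.0036 0.0017 0 0 0;0 0.0036 0.0017 0 0 0'; python3 -m crank '0 0.0018 0.0008 0 0 0;0 0.0027 0.0013 0 0 0;0 0.0027 0.0013 0 0 0';python3 - <<'E'
from h import *
rows(81.6,-25,*W(U,[[-.06,.081,z] for z in(.085,.2)]),tip=True)
cv2.imwrite("pics/s2.png",cv2.resize(vision.camera("scene")[80:240,120:320,::-1],None,fx=4,fy=3.75))
E
```

```text
time: 3.45
ee_pos: [0.4233, 0.1202, 0.061]
tcp_rot: [-115.0, -0.1, 81.6]
wrist_force: [0.7, -0.4, 0.3]
opening: -0.0001
time: 3.75
ee_pos: [0.4233, 0.1203, 0.0582]
tcp_rot: [-115.0, -0.1, 81.6]
wrist_force: [0.5, -0.5, -0.8]
opening: 0.0001
now 3.75 [0.4233 0.1203 0.0582] [-1.1499e+02 -7.0000e-02  8.1590e+01] q [ 24.7 -34.9 -43.8  59.8 -13.3  30.7] F [ 0.5 -0.5 -0.8] op 0.0001
0.0001 -0.0333 -0.0157 -0.0001 -0.0007 0.001
0.0003 -0.1375 -0.0643 -0.0001 -0.0007 0.001
```

View pics/s2.png

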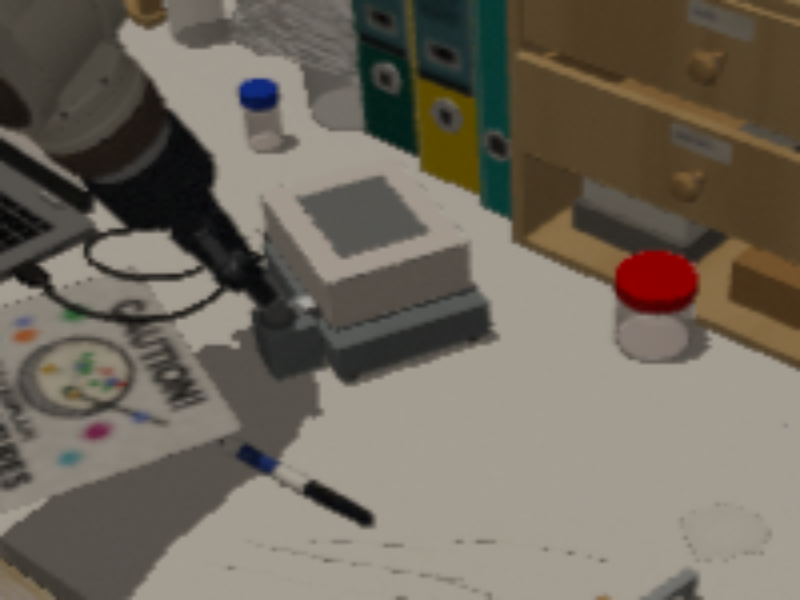

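```bash
python3 - <<'E'
from h import *
o=bot.get_obs();B=R.from_euler("xyz",o["tcp_rot"],degrees=True)
tip=o["ee_pos"]+.011*B.apply([0,1,0]);print(tip)
b=W(U,[-.06,.086,.058])[0]
for P in(o["ee_pos"],tip,b,b-[0,0,.012]):print(((proj("scene",P)[0]-[120,80])*[4,3.75]).round())
im=vision.camera("top")[:,:,::-1];cv2.imwrite("pics/t2.png",im)
a=cv2.resize(vision.camera("scene")[145:185,170:220,::-1],None,fx=8,fy=8,interpolation=2)
b=cv2.resize(im[190:240,150:200],None,fx=8,fy=8,interpolation=2)
cv2.imwrite("pics/c2.png",np.hstack([cv2.copyMakeBorder(a,0,80,0,0,0),b]))
E
```

```text
[0.42792004 0.11961095 0.04833094]
[277. 303.]
[285. 312.]
[277. 304.]
[279. 316.]
```

View pics/c2.png

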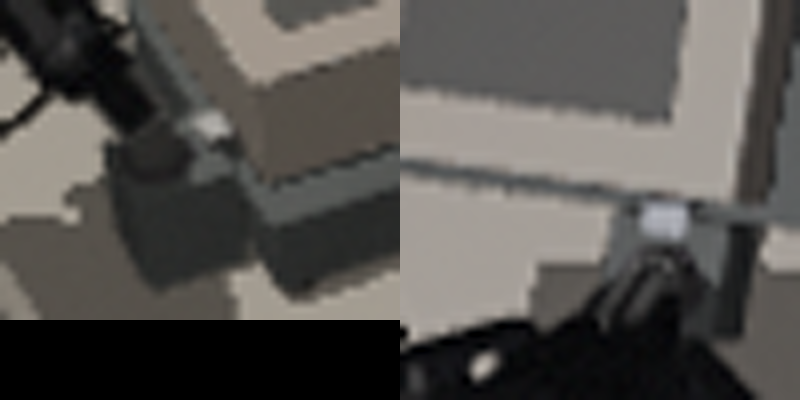

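```bash
python3 -m crank '0 -0.012 -0.006 0 0 0;0 -0.025 -0.012 0 0 0;0 -0.029 0.003 0 0 0;0 -0.029 0.003 0 0 0;0 -0.029 0.003 0 0 0'; python3 - <<'E'
from h import *
rows(81.6,-25,*W(U,[[-.06,.091,z] for z in(.075,.068,.061,.058,.055,.052)]),tip=True)
E
```

```text
time: 4.4
ee_pos: [0.4091, 0.1228, 0.0845]
tcp_rot: [-115.1, -0.1, 81.6]
wrist_force: [-0.1, -0.5, 0.8]
opening: 0.0002
now 4.4 [0.4091 0.1228 0.0845] [-115.09   -0.12   81.62] q [ 26.2 -37.2 -42.1  64.  -13.8  32. ] F [-0.1 -0.5  0.8] op 0.0002
-0.0003 0.0015 -0.0043 0.0015 -0.0006 0.0021
-0.0003 0.0079 -0.0013 0.0015 -0.0006 0.0021
-0.0003 0.0142 0.0016 0.0015 -0.0006 0.0021
-0.0003 0.0169 0.0029 0.0015 -0.0006 0.0021
-0.0003 0.0197 0.0042 0.0015 -0.0006 0.0021
-0.0003 0.0224 0.0054 0.0015 -0.0006 0.0021
```

```bash
python3 -m crank '0 0.0015 -0.0043 0 0 0;0 0.008 -0.0013 0 0 0;0 0.011 0.0003 0 0 0;0 0.0142 0.0016 0 0 0;0 0.0142 0.0016 0 0 0'; python3 -m crank '0 0.0014 0.0006 0 0 0;0 0.0027 0.0013 0 0 0;0 0.0027 0.0013 0 0 0';python3 -m crank '0 0.0014 0.0006 0 0 0;0 0.0027 0.0013 0 0 0;0 0.0027 0.0013 0 0 0';python3 -m crank '0 0.0014 0.0006 0 0 0;0 0.0027 0.0013 0 0 0;0 0.0027 0.0013 0 0 0'
```

```text
time: 4.9
ee_pos: [0.4127, 0.1216, 0.0689]
tcp_rot: [-114.9, -0.0, 81.6]
wrist_force: [0.1, 0.0, -0.3]
opening: -0.0003
time: 5.2
ee_pos: [0.4129, 0.1218, 0.0667]
tcp_rot: [-115.0, -0.1, 81.6]
wrist_force: [0.7, 0.3, -0.6]
opening: -0.0002
time: 5.5
ee_pos: [0.4129, 0.1218, 0.0636]
tcp_rot: [-115.0, -0.1, 81.6]
wrist_force: [0.0, 0.6, -0.2]
opening: 0.0001
time: 5.8
ee_pos: [0.4128, 0.1218, 0.0606]
tcp_rot: [-115.0, -0.1, 81.6]
wrist_force: [1.0, -0.4, 0.1]
opening: -0.0
```

```bash
python3 -m crank '0 0.0014 0.0006 0 0 0;0 0.0027 0.0013 0 0 0;0 0.0027 0.0013 0 0 0';python3 -m crank '0 0.0014 0.0006 0 0 0;0 0.0027 0.0013 0 0 0;0 0.0027 0.0013 0 0 0'; python3 - <<'E'
from h import *
o=bot.get_obs();print(o)
import numpy as np
im=vision.camera("scene")[:,:,::-1];a=cv2.resize(im[125:195,165:255],None,fx=6,fy=6,interpolation=2)
K["wrist"]=vision.get_calibration("wrist");print(K["wrist"])
w=vision.camera("wrist")[:,:,::-1];cv2.imwrite("pics/w3raw.png",w)
cv2.imwrite("pics/c3.png",np.hstack([a,cv2.resize(w,(260,420)) if 0 else w[:,:][0:384,126:386][:, :]][:1]))
E
```

```text
time: 6.1
ee_pos: [0.4128, 0.1218, 0.0576]
tcp_rot: [-115.0, -0.1, 81.6]
wrist_force: [0.0, -0.9, 0.3]
opening: 0.0002
time: 6.4
ee_pos: [0.4127, 0.1218, 0.0546]
tcp_rot: [-115.0, -0.1, 81.6]
wrist_force: [0.3, -0.7, 0.2]
opening: -0.0002
{'time': 6.4, 'q': array([ 25.77915574, -36.36149841, -44.92429273,  60.32279032,
       -13.6824469 ,  31.64514321]), 'qd': array([-0.08121112,  0.01751143,  0.22043049,  0.16817216,  0.01826292,
        0.02503914]), 'joint_efforts': array([ 1.72336033e-03, -1.32188827e+01,  5.09012604e+01, -4.02059868e+00,
       -7.17120655e-01,  1.52502136e-03]), 'ee_pos': array([0.41273578, 0.12179488, 0.05457672]), 'tcp_rot': array([-1.14988797e+02, -6.57262061e-02,  8.15867909e+01]), 'wrist_force': array([ 0.30838392, -0.74972702,  0.17818126]), 'torque': array([0.04868973, 0.36982372, 0.0360181 ]), 'opening': -0.00016493372339034887}
{'fx': 297.3186396354542, 'fy': 297.3186396354542, 'cx': 249.98989645152304, 'cy': 190.33187179788592, 'rvec': array([-1.89709199, -1.63627582, -0.63657455]), 'tvec': array([-0.18068052, -0.29738997, -0.05484917])}
```

View pics/c3.png

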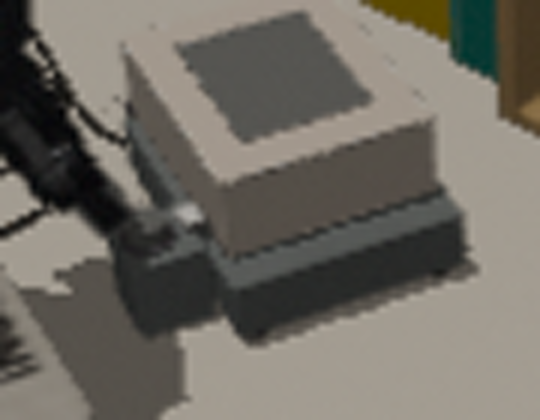

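View pics/w3raw.png

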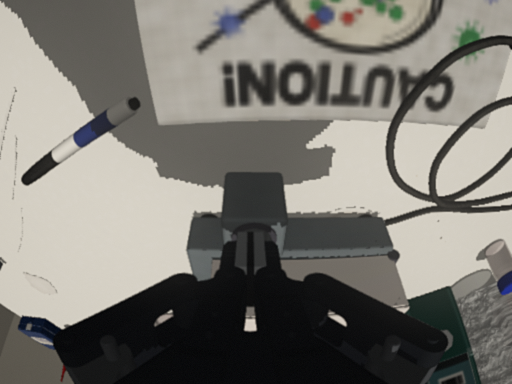

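```bash
python3 -m crank '0 0.0014 0.0006 0 0 0;0 0.0027 0.0013 0 0 0;0 0.0027 0.0013 0 0 0';python3 -m crank '0 0.0014 0.0006 0 0 0;0 0.0027 0.0013 0 0 0;0 0.0027 0.0013 0 0 0'; python3 - <<'E'
from h import *
print(bot.get_obs()["joint_efforts"])
E
```

```text
time: 6.8
ee_pos: [0.4127, 0.1218, 0.0515]
tcp_rot: [-115.0, -0.1, 81.6]
wrist_force: [0.2, -0.8, -0.6]
opening: -0.0
time: 7.1
ee_pos: [0.4127, 0.1218, 0.0486]
tcp_rot: [-115.0, -0.1, 81.6]
wrist_force: [0.1, 0.1, -0.4]
opening: 0.0002
[ 2.19637121e-03 -1.32427186e+01  5.08514428e+01 -4.02119547e+00
 -7.17305839e-01  1.50452259e-03]
```

```bash
cat >> h.py <<'E'
def projw(P,c=None):
    c=c or vision.get_calibration("wrist");Q=R.from_rotvec(c["rvec"]).apply(np.atleast_2d(P))+c["tvec"]
    th=np.arctan2(np.hypot(Q[:,0],Q[:,1]),Q[:,2]);ph=np.arctan2(Q[:,1],Q[:,0])
    return np.c_[c["cx"]+c["fx"]*th*np.cos(ph),c["cy"]+c["fy"]*th*np.sin(ph)]
E
python3 - <<'E'
from h import *
import numpy as np
c={'fx': 297.3186, 'fy': 297.3186, 'cx': 249.9899, 'cy': 190.3319, 'rvec': np.array([-1.89709199, -1.63627582, -0.63657455]), 'tvec': np.array([-0.18068052, -0.29738997, -0.05484917])}
t=np.array([.41273578,.12179488,.05457672]);B=R.from_euler("xyz",[-114.99,-.07,81.59],degrees=True)
print("cam pos",-R.from_rotvec(c["rvec"]).inv().apply(c["tvec"]), "in tool",B.inv().apply(-R.from_rotvec(c["rvec"]).inv().apply(c["tvec"])-t))
print("tcp/tip",projw(t,c),projw(t+.011*B.apply([0,1,0]),c))
for m in[(-.06,.086,.058),(-.06,.097,.058),(-.06,.075,.058),(-.06,.086,.046),(-.108,.062,.04),(.048,.062,.04),(-.108,.062,0),(.048,.062,0)]:print(m,projw(W(U,m),c).round(1))
E
```

```text
cam pos [0.27999022 0.14111707 0.16058059] in tool [-0.00017087 -0.15275074  0.07680322]
tcp/tip [[250.73288428 237.8006284 ]] [[250.72161956 229.67676382]]
(-0.06, 0.086, 0.058) [[250.9 253.2]]
(-0.06, 0.097, 0.058) [[250.9 241.9]]
(-0.06, 0.075, 0.058) [[250.9 263.3]]
(-0.06, 0.086, 0.046) [[250.9 237.4]]
(-0.108, 0.062, 0.04) [[182.7 251. ]]
(0.048, 0.062, 0.04) [[394.5 247.1]]
(-0.108, 0.062, 0) [[190.2 210.1]]
(0.048, 0.062, 0) [[379.9 209. ]]
```

```bash
python3 - <<'E'
from h import *
w=vision.camera("wrist")[:,:,::-1];s=vision.camera("scene")[:,:,::-1];t=vision.camera("top")[:,:,::-1]
z=lambda i,k:cv2.convertScaleAbs(cv2.resize(i,None,fx=k,fy=k,interpolation=2),alpha=2)
a=z(w[165:285,200:305],5)
b=np.vstack([z(s[145:181,170:211],7)[:252,:287],z(t[200:240,160:201],7)[:280,:287]])
cv2.imwrite("pics/c4.png",np.hstack([a[:600],cv2.copyMakeBorder(b,0,600-b.shape[0],0,0,0)])[:,:800])
o=bot.get_obs();tcp=o["ee_pos"];B=R.from_euler("xyz",o["tcp_rot"],degrees=True)
for d in(0,.011):print((projw(tcp+d*B.apply([0,1,0]))-[200,165])*5)
for n,x,y,yo in(("scene",170,145,0),("top",160,200,252)):
  for d in(0,.011):print(n,(proj(n,tcp+d*B.apply([0,1,0]))-[x,y])*7+[525,yo])
  print(n,(proj(n,W(U,[-.06,.086,.058]))-[x,y])*7+[525,yo])
print("wrist button",(projw(W(U,[[-.06,.086,.058],[-.06,.097,.058],[-.06,.097,.046]]))-[200,165])*5)
E
```

```text
[[254.02002116 365.53951547]]
[[253.94349319 324.83768315]]
scene [[639.29317977 136.69614514]]
scene [[653.06310578 151.79372898]]
scene [[660.0106736  111.87132357]]
top [[678.67644308 458.98606086]]
top [[687.05897281 446.40750052]]
top [[676.60600938 430.78660578]]
wrist button [[254.19931903 481.34217323]
 [254.3115125  426.19941702]
 [254.13031935 342.26896634]]
```

View pics/c4.png

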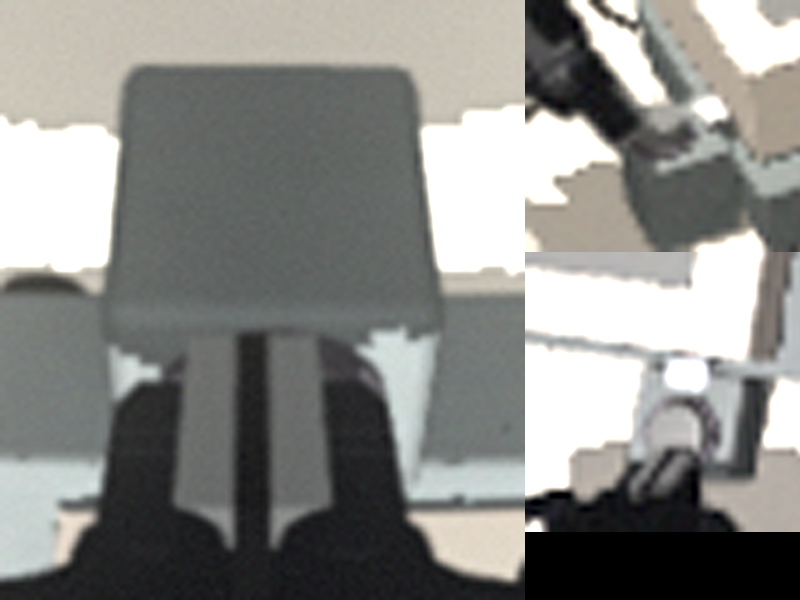

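```bash
for i in 1 2 3; do python3 -m crank '0 0.0009 0.0004 0 0 0;0 0.0018 0.0008 0 0 0;0 0.0018 0.0008 0 0 0' | grep -E "pos|force"; done; python3 - <<'E'
from h import *
print(bot.get_obs()["joint_efforts"],bot.get_obs()["torque"])
E
```

```text
ee_pos: [0.413, 0.1219, 0.047]
wrist_force: [-0.6, -0.4, 1.2]
ee_pos: [0.413, 0.1219, 0.0451]
wrist_force: [-0.5, -1.1, 3.4]
ee_pos: [0.413, 0.1219, 0.0429]
wrist_force: [-0.4, 0.2, 2.9]
[-3.95695749e-02 -1.18523625e+01  4.84703779e+01 -3.42899054e+00
 -5.29168434e-01 -3.31442323e-03] [ 0.03275181  0.13288138 -0.00774455]
```

```bash
for i in 1 2 ; do python3 -m crank '0 0.0009 0.0004 0 0 0;0 0.0018 0.0008 0 0 0;0 0.0018 0.0008 0 0 0' | grep -E "pos|force"; done; python3 - <<'E'
from h import *
a=cv2.imread("pics/scene0.png");b=vision.camera("scene")[:,:,::-1]
d=cv2.absdiff(a,b).max(2)>40
print([(y,int(d[y:y+10,195:260].sum())) for y in range(80,180,10)])
E
```

```text
ee_pos: [0.413, 0.1219, 0.041]
wrist_force: [-0.8, 0.2, 4.1]
ee_pos: [0.4134, 0.122, 0.0402]
wrist_force: [-6.6, -0.4, 12.2]
[(80, 2), (90, 107), (100, 61), (110, 151), (120, 198), (130, 92), (140, 154), (150, 72), (160, 22), (170, 0)]
```

```bash
python3 -m crank '0 -0.136 -0.063 0 0 0;0 -0.136 -0.063 0 0 0;0 -0.136 -0.063 0 0 0;0 -0.136 -0.063 0 0 0' 0.43 40; python3 - <<'E'
from h import *
rows(95,0,*W(H,[[.022,0,.19],[.022,0,.08]]))
a=cv2.imread("pics/scene0.png");b=vision.camera("scene")[:,:,::-1]
d=cv2.absdiff(a,b).max(2)>40
print([(y,int(d[y:y+10,195:260].sum())) for y in range(60,180,10)])
E
```

```text
time: 9.2
ee_pos: [0.4145, 0.1226, 0.1958]
tcp_rot: [-115.4, -0.3, 81.6]
wrist_force: [0.6, 0.4, -0.8]
opening: 0.0243
now 9.2 [0.4145 0.1226 0.1958] [-115.42   -0.35   81.58] q [ 25.8 -35.5 -29.   74.9 -13.7  31.6] F [ 0.6  0.4 -0.8] op 0.0243
-0.356 0.0493 -0.0954 0.4423 -0.2316 -0.046
-0.3567 0.1487 -0.0482 0.4423 -0.2316 -0.046
[(60, 0), (70, 0), (80, 2), (90, 103), (100, 61), (110, 150), (120, 198), (130, 92), (140, 155), (150, 72), (160, 23), (170, 6)]
```

```bash
python3 -m crank '-0.356 0.049 -0.095 0.442 -0.232 -0.046;-0.356 0.049 -0.095 0.442 -0.232 -0.046;-0.356 0.049 -0.095 0.442 -0.232 -0.046;-0.356 0.049 -0.095 0.442 -0.232 -0.046;-0.356 0.049 -0.095 0.442 -0.232 -0.046;-0.356 0.049 -0.095 0.442 -0.232 -0.046;-0.356 0.049 -0.095 0.442 -0.232 -0.046;-0.356 0.148 -0.048 0.442 -0.232 -0.046';python3 -m crank '0 0 0 0 0 0;0 0 0 0 0 0';  python3 - <<'E'
from h import *
rows(95,0,*W(H,[[.022,0,.08],[.022,0,.04],[.022,0,.02]]))
print(projw(W(H,[[.022,0,.025],[.06,0,.03],[0,17e-3,.039],[0,-17e-3,.039]])))
w=vision.camera("wrist")[:,:,::-1];s=vision.camera("scene")[60:260,120:320,::-1]
cv2.imwrite("pics/c5.png",np.hstack([cv2.resize(w,(440,330),interpolation=cv2.INTER_AREA),cv2.resize(s,(330,330),interpolation=2)]))
E
```

```text
time: 10.05
ee_pos: [0.4643, -0.2273, 0.1402]
tcp_rot: [-89.9, 0.4, 94.8]
wrist_force: [1.5, -0.1, 0.2]
opening: 0.0242
time: 10.25
ee_pos: [0.461, -0.222, 0.136]
tcp_rot: [-89.3, 0.0, 95.0]
wrist_force: [0.1, 0.2, 0.5]
opening: 0.024
now 10.25 [ 0.461 -0.222  0.136] [-8.933e+01  2.000e-02  9.496e+01] q [-25.5  -0.6  -5.   86.1  -0.4 -30.5] F [0.1 0.2 0.5] op 0.024
-0.0239 0.0559 -0.0061 -0.0117 -0.0006 -0.0004
-0.0238 0.0959 -0.0066 -0.0117 -0.0006 -0.0004
-0.0238 0.1159 -0.0068 -0.0117 -0.0006 -0.0004
[[225.14334026 190.78952788]
 [225.89201985 230.2066149 ]
 [242.78222039 171.15363509]
 [203.8563139  171.35241792]]
```

View pics/c5.png

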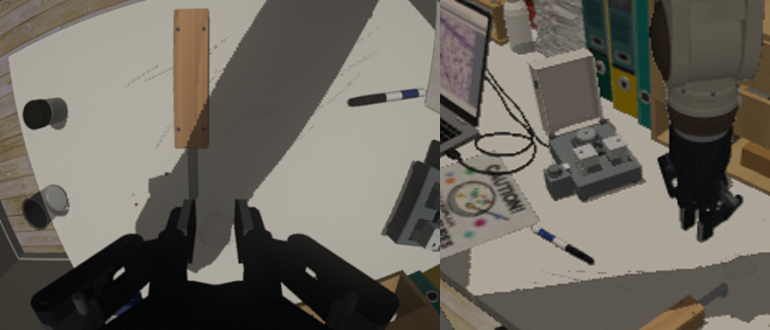

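```bash
python3 -m crank '-0.024 0.03 -0.006 -0.012 0 0;-0.024 0.056 -0.006 -0.012 0 0;-0.024 0.085 -0.0065 -0.012 0 0;-0.024 0.1 -0.0066 -0.012 0 0;-0.024 0.104 -0.0066 -0.012 0 0;-0.024 0.104 -0.0066 -0.012 0 0';python3 - <<'E'
from h import *
rows(95,0,*W(H,[[.022,0,.03],[.022,0,.02],[.022,0,.017]]))
o=bot.get_obs();B=R.from_euler("xyz",o["tcp_rot"],degrees=True)
im=vision.camera("wrist")[:,:,::-1];cv2.imwrite("pics/w6.png",im)
for d in(-.011,0,.011):print(d,projw(o["ee_pos"]+B.apply([[.012,d,0],[-.012,d,0]])).round(1).tolist())
g=cv2.cvtColor(im,cv2.COLOR_BGR2GRAY)
print(g[205:262:4,205:300:4])
E
```

```text
time: 10.95
ee_pos: [0.4708, -0.2458, 0.0348]
tcp_rot: [-90.3, 0.2, 95.1]
wrist_force: [-0.7, -0.3, 0.3]
opening: 0.0245
now 10.95 [ 0.4708 -0.2458  0.0348] [-90.29   0.2   95.08] q [-27.6   2.6 -13.1  74.   -0.  -32.6] F [-0.7 -0.3  0.3] op 0.0245
0.0008 0.0048 0.0023 0.0051 0.0014 -0.0035
0.0008 0.0148 0.0023 0.0051 0.0014 -0.0035
0.0008 0.0178 0.0024 0.0051 0.0014 -0.0035
-0.011 [[273.7, 246.2], [229.3, 246.3]]
0 [[272.3, 237.2], [230.6, 237.2]]
0.011 [[271.1, 229.1], [231.7, 229.2]]
[[92 93 92 92 91 91 90 89 88 88 56 60 60 55 86 88 87 88 87 88 88 87 87 87]
 [92 92 92 92 90 91 90 89 88 87 57 60 59 55 87 87 87 87 86 87 87 87 88 89]
 [93 90 91 91 90 89 89 90 87 86 56 59 60 55 87 86 87 88 86 86 85 86 88 88]
 [92 91 91 90 89 90 88 89 87 86 57 61 60 54 87 88 87 87 87 86 87 88 87 88]
 [90 90 90 89 90 90 89 88 88 85 56 59 58 53 88 87 87 86 86 86 85 88 87 88]
 [90 89 89 89 88 88 89 88 89 85 56 60 57 53 86 87 88 86 86 85 86 87 88 88]
 [89 89 90 90 89 89 89 88 87 87 56 59 57 52 88 86 85 87 89 87 87 87 89 88]
 [89 89 77 49 49 21 89 88 88 86 55 58 58 53 88 88 86 56 35 47 46 87 89 87]
 [81 88 55 48 48 18 90 88 87 86 55 57 57 52 88 87 85 51 23 49 48 87 87 86]
 [34 31 49 47 42 15 89 88 87 86 54 57 58 51 88 87 88 49 18 46 48 37 29 64]
 [20 20 48 48 29 14 87 87 86 87 53 57 56 51 88 86 86 37 17 48 47 44 22 19]
 [19 33 48 48 19 15 87 88 88 85 54 58 57 51 88 87 87 35 17 45 46 49 20 20]
 [20 46 48 48 14 15 83 86 87 86 53 56 57 51 83 87 87 22 17 35 47 47 21 21]
 [15 48 47 45 15 14 84 86 86 85 52 55 56 51 88 87 87 21 15 24 47 48 34 20]
 [17 47 47 41 15 13 83 87 87 86 53 56 56 52 87 88 88 20 16 17 47 46 46 19]]
```

```bash
python3 -m crank '0.001 0.005 0.002 0 0 0;0.001 0.01 0.002 0 0 0;0.001 0.014 0.002 0 0 0;0.001 0.017 0.002 0 0 0;0.001 0.017 0.002 0 0 0';for i in 1 2 3; do python3 -m crank '0 0.002 0 0 0 0;0 0.004 0 0 0 0;0 0.004 0 0 0 0' | grep -E "pos|force"; done
```

```text
time: 11.5
ee_pos: [0.4681, -0.2453, 0.0162]
tcp_rot: [-90.2, 0.1, 95.0]
wrist_force: [0.6, -0.5, 0.7]
opening: 0.0247
ee_pos: [0.4682, -0.2454, 0.0125]
wrist_force: [-0.1, -0.2, 0.2]
ee_pos: [0.4682, -0.2454, 0.0085]
wrist_force: [-0.6, 1.4, 0.3]
ee_pos: [0.4682, -0.2454, 0.0045]
wrist_force: [-0.6, 0.1, 0.3]
```

```bash
for i in 1 2 3 4; do python3 -m crank '0 0.0015 0 0 0 0;0 0.003 0 0 0 0;0 0.003 0 0 0 0' | grep -E "pos|force"; done
```

```text
ee_pos: [0.4683, -0.2454, 0.0016]
wrist_force: [0.6, -0.6, -0.2]
ee_pos: [0.4683, -0.2454, -0.0014]
wrist_force: [-0.1, -0.1, 0.0]
ee_pos: [0.4683, -0.2454, -0.0045]
wrist_force: [0.3, -1.0, 0.1]
ee_pos: [0.4683, -0.2454, -0.0075]
wrist_force: [0.8, 0.3, -0.3]
```

```bash
python3 -m crank '0 0.002 0 0 0 0;0 0.0035 0 0 0 0;0 0.0035 0 0 0 0' | grep -E "pos|force"; python3 -m crank '0 0 0 0 0 0;0 0 0 0 0 0;0 0 0 0 0 0;0 0 0 0 0 0' 1 60; python3 - <<'E'
from h import *
o=bot.get_obs();rows(95,0,*[o["ee_pos"]+W((0,0,H[2]),[d,0,0])[0] for d in(.05,.1,.14,.145)])
E
```

```text
ee_pos: [0.4685, -0.2456, -0.0102]
wrist_force: [-1.3, 1.0, 5.7]
time: 14.3
ee_pos: [0.469, -0.2454, -0.0098]
tcp_rot: [-90.3, 0.2, 95.0]
wrist_force: [-0.8, 3.1, 7.6]
opening: 0.009
now 14.3 [ 0.469  -0.2454 -0.0098] [-90.33   0.17  95.04] q [-27.6   3.9 -16.8  69.    0.  -32.7] F [-0.8  3.1  7.6] op 0.009
-0.0 0.0003 -0.05 0.0057 0.0007 -0.003
-0.0 0.0006 -0.1 0.0057 0.0007 -0.003
-0.0 0.0008 -0.14 0.0057 0.0007 -0.003
-0.0 0.0008 -0.145 0.0057 0.0007 -0.003
```

```bash
python3 -m crank '0 -0.002 -0.005 0 0 0;0 -0.002 -0.025 0 0 0;0 -0.002 -0.045 0 0 0;0 -0.002 -0.065 0 0 0;0 -0.002 -0.085 0 0 0;0 -0.002 -0.105 0 0 0;0 -0.002 -0.125 0 0 0;0 -0.002 -0.142 0 0 0'; python3 -m crank '0 0 -0.003 0 0 0;0 0 -0.003 0 0 0'; python3 - <<'E'
from h import *
o=bot.get_obs()
p=o["ee_pos"];print("tcp in holder",(p[:2]-H[:2])@np.array([[np.cos(H[2]),-np.sin(H[2])],[np.sin(H[2]),np.cos(H[2])]]))
t=vision.camera("top")[:,:,::-1];cv2.imwrite("pics/t7.png",t)
E
```

```text
time: 15.1
ee_pos: [0.6109, -0.2328, -0.0087]
tcp_rot: [-90.2, 0.2, 95.0]
wrist_force: [0.3, -0.0, -1.5]
opening: 0.0091
time: 15.3
ee_pos: [0.6128, -0.2326, -0.0088]
tcp_rot: [-90.2, 0.2, 95.0]
wrist_force: [0.8, 0.3, -1.6]
opening: 0.0091
tcp in holder [ 1.66836252e-01 -3.94492952e-06]
```

```bash
python3 -m crank '0 0 0 0 0 0;0 0 0 0 0 0' 0.25; python3 -m crank '0 -0.02 0 0 0 0;0 -0.05 0.01 0 0 0;0 -0.05 0.05 0 0 0;0 -0.05 0.09 0 0 0;0 -0.05 0.106 0 0 0;0 -0.05 0.106 0 0 0;0 -0.05 0.106 0 0 0' ; python3 - <<'E'
from h import *
P=(*W(H,[.2008,0,0])[0,:2],H[2]);print("hook pose est",P)
rows(95,0,*W(P,[[-.14,0,.02],[-.14,0,.005],[-.14,0,-.005]]))
print("handle in wrist:",projw(W(P,[[-.09,.009,.03],[-.09,-.009,.03],[0,0,.03],[-.19,.009,.03],[-.19,-.009,.03]])).round())
im=vision.camera("wrist")[:,:,::-1];cv2.imwrite("pics/w8.png",im)
m=(im[:,:,2].astype(int)-im[:,:,0]>35)
for y in range(100,260,10):
    x=np.flatnonzero(m[y,150:350])+150;print(y,len(x),x.min() if len(x) else 0,x.max() if len(x) else 0)
E
```

```text
time: 15.55
ee_pos: [0.6124, -0.233, -0.0078]
tcp_rot: [-90.2, 0.2, 95.0]
wrist_force: [0.7, 0.4, -0.8]
opening: 0.032
time: 16.25
ee_pos: [0.5075, -0.2422, 0.0421]
tcp_rot: [-90.3, 0.2, 95.0]
wrist_force: [-0.3, 0.3, -0.1]
opening: 0.0319
hook pose est (np.float64(0.6466265295355816), np.float64(-0.2295924027206691), 0.0878)
now 16.25 [ 0.5075 -0.2422  0.0421] [-90.32   0.21  94.99] q [-25.5   6.6  -8.   75.   -0.  -30.5] F [-0.3  0.3 -0.1] op 0.0319
0.0005 0.0221 0.0004 0.0056 -0.0001 -0.0037
0.0005 0.0371 0.0005 0.0056 -0.0001 -0.0037
0.0006 0.0471 0.0006 0.0056 -0.0001 -0.0037
handle in wrist: [[265. 294.]
 [238. 294.]
 [251. 372.]
 [268. 147.]
 [236. 147.]]
100 24 219 268
110 18 219 236
120 14 219 232
130 7 220 226
140 0 0 0
150 0 0 0
160 0 0 0
170 0 0 0
180 0 0 0
190 0 0 0
200 0 0 0
210 0 0 0
220 0 0 0
230 2 259 260
240 3 256 260
250 3 255 260
```

```bash
python3 - <<'E'
import cv2
im=cv2.imread("pics/w8.png")
for y in(140,144,148,152,160,180,200,220):print(y,[tuple(int(v) for v in im[y,x][::2]) for x in range(226,282,4)])
E
```

```text
140 [(118, 131), (87, 97), (86, 96), (85, 95), (83, 93), (82, 93), (80, 90), (81, 92), (78, 89), (83, 92), (81, 91), (81, 91), (81, 91), (81, 90)]
144 [(85, 96), (87, 97), (85, 95), (44, 54), (29, 51), (29, 53), (28, 51), (25, 50), (25, 51), (24, 48), (74, 83), (82, 91), (82, 91), (80, 89)]
148 [(87, 97), (86, 95), (85, 94), (31, 53), (32, 60), (30, 58), (29, 56), (27, 52), (25, 53), (26, 53), (50, 55), (83, 91), (80, 89), (82, 91)]
152 [(86, 97), (86, 95), (76, 83), (64, 66), (65, 67), (63, 65), (61, 62), (61, 63), (58, 60), (59, 60), (58, 59), (80, 89), (80, 89), (82, 90)]
160 [(85, 96), (86, 95), (84, 94), (33, 62), (33, 66), (30, 61), (30, 60), (31, 63), (29, 63), (28, 62), (37, 59), (81, 91), (82, 91), (79, 89)]
180 [(86, 96), (83, 93), (84, 94), (28, 58), (31, 63), (31, 62), (30, 61), (28, 61), (28, 62), (29, 62), (44, 63), (81, 90), (82, 91), (81, 90)]
200 [(85, 94), (82, 92), (84, 93), (28, 57), (28, 60), (26, 58), (27, 58), (27, 61), (28, 62), (26, 60), (59, 72), (79, 88), (81, 91), (81, 89)]
220 [(83, 92), (81, 89), (83, 91), (24, 54), (27, 60), (25, 58), (25, 58), (27, 61), (27, 62), (25, 58), (63, 75), (81, 90), (79, 89), (80, 90)]
```

```bash
python3 -m crank '0.0005 0.01 0 0.005 0 -0.003;0.0005 0.022 0 0.005 0 -0.003;0.0005 0.036 0 0.005 0 -0.003;0.0005 0.047 0.0005 0.005 0 -0.003;0.0005 0.047 0.0005 0.005 0 -0.003;0.0005 0.047 0.0005 0.005 0 -0.003' | grep -E "pos|force"; python3 -m crank '0 0 0 0 0 0;0 0 0 0 0 0;0 0 0 0 0 0;0 0 0 0 0 0' 1 100; python3 - <<'E'
from h import *
rows(95,0,*W((*W(H,[.2008,0,0])[0,:2],H[2]),[[-.14,0,.12]]))
E
```

```text
ee_pos: [0.5065, -0.2415, -0.006]
wrist_force: [0.3, -0.2, 1.6]
time: 17.3
ee_pos: [0.5072, -0.2419, -0.0047]
tcp_rot: [-90.0, 0.0, 95.0]
wrist_force: [-0.0, -0.1, 5.6]
opening: 0.0163
now 17.3 [ 0.5072 -0.2419 -0.0047] [-9.003e+01  5.000e-02  9.502e+01] q [-25.5   8.3 -11.3  70.3  -0.  -30.5] F [-0.  -0.1  5.6] op 0.0163
-0.0001 -0.1247 -0.0 0.0004 0.0004 -0.0008
```

```bash
python3 -m crank '0 -0.03 0 0 0 0;0 -0.08 0 0 0 0;0 -0.13 0 0 0 0;0 -0.155 0 0 0 0;0 -0.155 0 0 0 0'; python3 - <<'E'
from h import *
ty=np.degrees(U[2])+90
rows(ty,0,*W(U,[[-.1685,0,z] for z in(.15,.09,.035)]))
E
```

```text
time: 17.8
ee_pos: [0.5084, -0.2423, 0.1539]
tcp_rot: [-90.3, 0.2, 95.0]
wrist_force: [1.1, 0.6, -0.7]
opening: 0.0157
now 17.8 [ 0.5084 -0.2423  0.1539] [-90.28   0.19  95.03] q [-25.5   5.6   3.3  87.4  -0.  -30.5] F [ 1.1  0.6 -0.7] op 0.0157
0.2433 0.0031 -0.0052 0.0019 -1.3367 -0.0061
0.2435 0.0631 -0.0049 0.0019 -1.3367 -0.0061
0.2437 0.1181 -0.0046 0.0019 -1.3367 -0.0061
```

```bash
python3 -m crank '0.02 0 0 0 -0.14 0;0.05 0 0 0 -0.28 0;0.08 0 -0.002 0 -0.42 0;0.11 0 -0.003 0 -0.56 0;0.14 0 -0.003 0 -0.7 0;0.17 0 -0.004 0 -0.84 0;0.2 0 -0.005 0 -0.98 0;0.22 0 -0.005 0 -1.12 0' | grep pos; python3 - <<'E'
from h import *
ty=np.degrees(U[2])+90
rows(ty,0,*W(U,[[-.1685,0,z] for z in(.15,.09,.035)]))
E
```

```text
ee_pos: [0.4918, -0.0203, 0.148]
now 18.6 [ 0.4918 -0.0203  0.148 ] [-8.9960e+01 -1.5000e-01  1.5958e+02] q [ -2.4  -3.6  -6.7  87.1   0.  -71.9] F [-0.2  0.5 -0.6] op 0.0157
0.0068 -0.002 -0.0197 -0.0005 -0.21 0.0027
0.0066 0.058 -0.0197 -0.0005 -0.21 0.0027
0.0065 0.113 -0.0198 -0.0005 -0.21 0.0027
```

```bash
python3 -m crank '0.004 0 -0.01 0 -0.12 0;0.0066 0 -0.0197 0 -0.21 0.002;0.0066 0 -0.0197 0 -0.21 0.002;0.0066 0.03 -0.0197 0 -0.21 0.002;0.0066 0.045 -0.0197 0 -0.21 0.002;0.0066 0.045 -0.0197 0 -0.21 0.002;0.0066 0.045 -0.0197 0 -0.21 0.002' | grep pos; python3 - <<'E'
from h import *
ty=np.degrees(U[2])+90
rows(ty,0,*W(U,[[-.1685,0,z] for z in(.10,.09,.06,.04,.035)]))
o=bot.get_obs();hook=o["ee_pos"]+[*(W((0,0,U[2]),[.14,0,0])[0,:2]),.0047+.004]
print("hook",hook,proj("top",hook),proj("scene",hook))
s=vision.camera("scene")[:,:,::-1];t=vision.camera("top")[:,:,::-1];cv2.imwrite("pics/s9.png",s);cv2.imwrite("pics/t9.png",t)
E
```

```text
ee_pos: [0.4931, -0.0016, 0.1044]
now 19.3 [ 0.4931 -0.0016  0.1044] [-8.9960e+01  2.0000e-02  1.7115e+02] q [ -0.2  -3.5 -11.4  82.1  -0.  -81.3] F [ 0.5 -0.4 -0.9] op 0.0162
0.0011 0.0044 -0.002 -0.0006 -0.0081 -0.0004
0.0011 0.0144 -0.002 -0.0006 -0.0081 -0.0004
0.0011 0.0444 -0.002 -0.0006 -0.0081 -0.0004
0.0011 0.0644 -0.002 -0.0006 -0.0081 -0.0004
0.0011 0.0694 -0.002 -0.0006 -0.0081 -0.0004
hook [0.51352916 0.13689894 0.11313439] [[169.28020175 188.09854814]] [[211.32261039 131.40770534]]
```

```bash
python3 -m crank '0.001 0.014 -0.002 0 -0.008 0;0.001 0.029 -0.002 0 -0.008 0;0.001 0.044 -0.002 0 -0.008 0;0.001 0.044 -0.002 0 -0.008 0' | grep -E "pos|force"; python3 -m crank '0 0.004 0 0 0 0;0 0.01 0 0 0 0;0 0.01 0 0 0 0' | grep -E "pos|force";python3 -m crank '0 0.004 0 0 0 0;0 0.008 0 0 0 0;0 0.008 0 0 0 0' | grep -E "pos|force";python3 -m crank '0 0.003 0 0 0 0;0 0.006 0 0 0 0;0 0.006 0 0 0 0' | grep -E "pos|force"; python3 - <<'E'
from h import *
rows(np.degrees(U[2])+90,0,*W(U,[[-.1685,0,.034],[-.18,0,.034]]))
E
```

```text
ee_pos: [0.491, 0.0008, 0.0573]
wrist_force: [-1.3, 0.2, -1.5]
ee_pos: [0.4926, 0.0008, 0.0499]
wrist_force: [0.1, 0.4, -1.5]
ee_pos: [0.4925, 0.0008, 0.0419]
wrist_force: [0.4, 0.0, -1.1]
ee_pos: [0.4925, 0.0008, 0.036]
wrist_force: [-0.3, 0.8, -0.9]
now 20.7 [0.4925 0.0008 0.036 ] [-8.9970e+01  3.0000e-02  1.7169e+02] q [  0.1  -2.3 -17.9  74.4  -0.  -81.6] F [-0.3  0.8 -0.9] op 0.0161
0.0001 0.002 0.0003 -0.0006 0.0013 -0.0006
0.0001 0.002 0.0118 -0.0006 0.0013 -0.0006
```

```bash
python3 -m crank '0 0.002 0 0 0 0;0 0.002 0.004 0 0 0;0 0.002 0.004 0 0 0'| grep -E "pos|force"; for i in 1 2 3 4; do python3 -m crank '0 0 0.002 0 0 0;0 0 0.004 0 0 0' | grep -E "pos|force"; done
```

```text
ee_pos: [0.4921, -0.0035, 0.0344]
wrist_force: [0.3, -0.1, -0.8]
ee_pos: [0.4919, -0.006, 0.0346]
wrist_force: [1.8, 11.0, -2.2]
ee_pos: [0.4914, -0.0091, 0.0346]
wrist_force: [2.5, 14.3, -1.7]
ee_pos: [0.4909, -0.013, 0.0346]
wrist_force: [2.4, 12.0, -2.3]
ee_pos: [0.4902, -0.0176, 0.0346]
wrist_force: [1.3, 6.9, -2.1]
```

```bash
python3 -m crank '0 0 0.006 0 0 0;0 0 0.012 0 0 0;0 0 0.018 0 0 0;0 0 0.018 0 0 0' | grep -E "pos|force"; python3 -m crank '0 0 0.008 0 0 0;0 0 0.016 0 0 0;0 0 0.022 0 0 0;0 0 0.027 0 0 0;0 0 0.027 0 0 0' | grep -E "pos|force|open"
```

```text
ee_pos: [0.4872, -0.0377, 0.0345]
wrist_force: [0.1, 0.5, -0.3]
ee_pos: [0.4833, -0.0642, 0.0345]
wrist_force: [-0.1, 0.3, -0.8]
opening: 0.0162
```

```bash
python3 -m crank '0 0 -0.003 0 0 0;0 0 -0.003 0 0 0;0 -0.02 -0.003 0 0 0;0 -0.05 -0.003 0 0 0;0 -0.08 -0.003 0 0 0;0 -0.08 -0.003 0 0 0' | grep -E "pos|force"; python3 - <<'E'
from h import *
rows(np.degrees(U[2])+90,0,(.5,-.15,.1),(.5,-.15,.02),(.5,-.15,-.004))
E
```

```text
ee_pos: [0.4857, -0.0604, 0.1186]
wrist_force: [0.6, -0.1, -1.4]
now 23.3 [ 0.4857 -0.0604  0.1186] [-89.98   0.42 171.72] q [ -7.1  -4.6 -10.8  83.3  -0.  -88.8] F [ 0.6 -0.1 -1.4] op 0.0166
-0.027 0.0188 0.0866 -0.0003 0.0018 -0.0073
-0.0264 0.0988 0.0866 -0.0003 0.0018 -0.0073
-0.0262 0.1228 0.0866 -0.0003 0.0018 -0.0073
```

Before putting the pick down, I move it aside and look at the clip, so I can still correct it.

```bash
python3 -m crank '-0.015 0.01 0.04 0 0 0;-0.027 0.019 0.0866 0 0 0;-0.027 0.019 0.0866 0 0 0;-0.027 0.019 0.0866 0 0 0;-0.027 0.019 0.0866 0 0 0' | grep -E "pos|force"; python3 - <<'E'
from h import *
s=vision.camera("scene")[:,:,::-1];t=vision.camera("top")[:,:,::-1]
for x in(-.048-.058,-.038-.058,-.108):print((proj("top",W(U,[x,0,.05]))-[125,145])*4,(proj("scene",W(U,[x,0,.05]))-[175,85])*4+[400,0])
z=lambda i:cv2.convertScaleAbs(cv2.resize(i,None,fx=4,fy=4,interpolation=2),alpha=1.5)
cv2.imwrite("pics/c10.png",np.hstack([z(t[145:245,125:225]),z(s[85:185,175:275])]))
E
```

```text
ee_pos: [0.4978, -0.1494, 0.0952]
wrist_force: [0.5, -0.5, -0.9]
[[318.74052284 198.97536941]] [[593.28628077 311.63861877]]
[[303.52476098 197.06384027]] [[587.53311374 303.97202469]]
[[321.78544661 199.35789778]] [[594.44494569 313.18264028]]
```

View pics/c10.png

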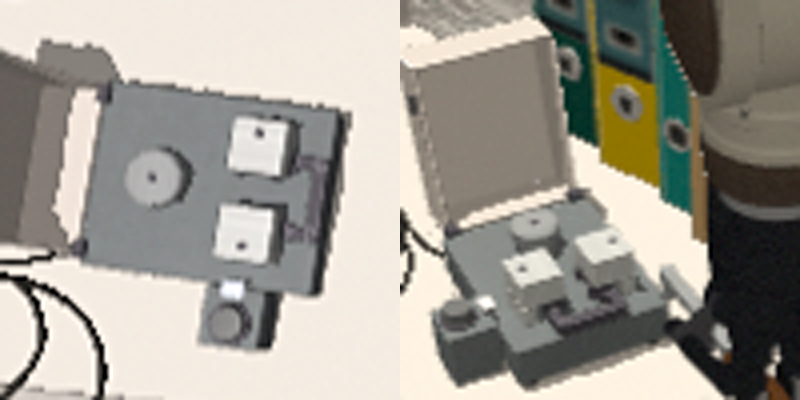

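The cover stands open. The clip's bow is at (318,195) in the top crop, in front of the guard cheeks, flat on the plate, and clear of the spindle at (157,178). Next I lay the pick down.

```bash
python3 -m crank '0 0.03 0 0 0 0;0 0.06 0 0 0 0;0 0.08 0 0 0 0;0 0.092 0 0 0 0;0 0.096 0 0 0 0;0 0.096 0 0 0 0' | grep -E "pos|force"; python3 -m crank '0 0.001 0 0 0 0;0 0.002 0 0 0 0;0 0.002 0 0 0 0' | grep -E "pos|force"
```

```text
ee_pos: [0.4982, -0.1498, -0.0001]
wrist_force: [-0.2, 0.3, -1.6]
ee_pos: [0.4984, -0.1503, -0.0019]
wrist_force: [-0.1, 0.6, -0.5]
```

```bash
python3 -m crank '0 0.001 0 0 0 0;0 0.002 0 0 0 0;0 0.002 0 0 0 0' | grep -E "pos|force"; python3 -m crank '0 0 0 0 0 0;0 0 0 0 0 0;0 0 0 0 0 0' 0.1 | grep -E "pos|force|open"; python3 -m crank '0 -0.02 0 0 0 0;0 -0.04 0 0 0 0;0 -0.08 0 0 0 0;0 -0.13 0 0 0 0;0 -0.18 0 0 0 0;0 -0.2 0 0 0 0;0 -0.2 0 0 0 0;0 -0.2 0 0 0 0'; python3 - <<'E'
from h import *
a0=cv2.imread("pics/top0.png");t=vision.camera("top")[:,:,::-1];s=vision.camera("scene")[:,:,::-1]
cv2.imwrite("pics/t11.png",t);s0=cv2.imread("pics/scene0.png")
def d(a,b,cx,cy,r):
    return int((cv2.absdiff(a,b)[cy-r:cy+r,cx-r:cx+r].max(2)>40).sum())
print("top diffs jar,canister,beaker",[d(a0,t,x,y,14) for x,y in((237,134),(397,223),(399,174))])
print("scene diffs",[d(s0,s,x,y,14) for x,y in((284,161),(319,305),(366,279))])
# pick: wrist view pixels of handle under gripper
im=vision.camera("wrist")[:,:,::-1];cv2.imwrite("pics/w11.png",im)
P=(.4984+.14*np.cos(U[2]),-.1503+.14*np.sin(U[2]),U[2])
for m in[(-.19,0,.03),(-.14,0,.03),(-.1,0,.03),(-.045,0,.03),(-.14,.02,0),(-.14,-.02,0)]:
    x,y=projw(W(P,m))[0].round().astype(int);print(m,(x,y),im[y,x] if 0<=y<384 else None)
E
```

```text
ee_pos: [0.498, -0.1502, -0.0046]
wrist_force: [0.1, 0.5, -0.2]
ee_pos: [0.4981, -0.1502, -0.0043]
wrist_force: [-0.5, -0.3, -0.2]
opening: 0.0386
time: 26.2
ee_pos: [0.4979, -0.1501, 0.1953]
tcp_rot: [-90.0, 0.1, 171.7]
wrist_force: [-1.0, -0.8, -0.5]
opening: 0.0385
top diffs jar,canister,beaker [126, 0, 0]
scene diffs [82, 0, 0]
(-0.19, 0, 0.03) (np.int64(249), np.int64(125)) [36 43 54]
(-0.14, 0, 0.03) (np.int64(249), np.int64(171)) [30 41 59]
(-0.1, 0, 0.03) (np.int64(249), np.int64(205)) [35 45 61]
(-0.045, 0, 0.03) (np.int64(249), np.int64(248)) [125 126 124]
(-0.14, 0.02, 0) (np.int64(266), np.int64(165)) [77 82 85]
(-0.14, -0.02, 0) (np.int64(232), np.int64(165)) [78 83 86]
```

```bash
python3 - <<'E'
import cv2,numpy as np
from workcell import vision
for n in("top","scene"):
    for im in(cv2.imread(f"pics/{n}0.png"),vision.camera(n)[:,:,::-1]):
        h=cv2.cvtColor(np.ascontiguousarray(im),cv2.COLOR_BGR2HSV);x0,y0=(237,134) if n=="top" else(284,161)
        m=np.zeros(h.shape[:2],bool);m[y0-18:y0+18,x0-18:x0+18]=1
        m&=((h[...,0]<6)|(h[...,0]>174))&(h[...,1]>180)&(h[...,2]>30)
        y,x=np.nonzero(m);print(n,len(x),x.mean().round(2),y.mean().round(2),x.min(),x.max(),y.min(),y.max())
E
```

```text
top 426 236.36 133.36 225 248 122 145
top 394 235.91 133.34 225 246 122 145
scene 274 283.54 154.64 274 293 147 162
scene 217 285.03 155.35 274 293 147 162
```

```bash
python3 -c "
from workcell import bot
print(bot.get_obs()['time'],bot.get_obs()['wrist_force']);print(bot.job_done())"
```

```text
26.45 [ 0.11004232  0.15550791 -0.01502264]
the job is handed in; nothing more can be done
None
```

I carried out all the steps in order and handed the job in at 26.5 s, with the gripper open about 0.2 m above the desk and touching nothing.

**What I did**
- I pressed the release button and the cover sprang open. The force was about 4 N through the stroke, with a 12 N peak when the button bottomed.
- I drew the pick about 145 mm out of its holder by the shank, then took it again by the handle.
- I hooked it behind the bow and pulled the clip about 58 mm. The force peaked at about 14 N and then fell to almost nothing once the clip came off.
- I laid the pick on open desk.

**Last checks**
- **Clip and cover:** the last picture shows the cover open, the clip lying on the plate with its bow in front of the guard, and the spindle clear.
- **Pick:** wrist-camera pixels match the handle lying at the planned spot. I checked this by numbers only, because I had used all 12 picture views.
- **Bystanders:** the canister and beaker pixels are unchanged. The jar region differs from the start, but its cap has the same outline to within 2 pixels, so I put that down to the arm and its shadow in view.

**What disagreed**
- **Fingertip position:** contact came with the fingertips about 10 mm or more behind the TCP, where the description puts them 11 mm ahead of it. I therefore found the heights by touch, and the first press attempt did not reach the button.
- **Pull force:** the clip took about 14 N to come off, more than the roughly 6 N stated.

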